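# Put each restored knob into its own drawer

## Robot

A 6-joint arm with a two-finger parallel gripper is mounted at the origin on the work surface. World frame = base frame: x ahead of the robot, y to its left, z up, the work surface at z = 0. Lengths are in m, angles in degrees, forces in N, time in s.
With the tool pointing down it reaches from about 0.25 to 0.725 m from the base axis. Payload 9.7 kg.
Tool frame: the origin (TCP) lies midway between the tips of the shut fingers; the grasp point (between the pads) lies 19 mm behind it; z points along the fingers, y is the line along which they close (so a half turn about z gives the same grasp; the last joint's range is limited). The gripper opens to 85 mm and grips with 20 to 120 N. Pads are 22 mm wide; open, the fingers measure 114 mm over their backs; the gripper's body (76 mm by 85 mm) begins 54 mm behind the grasp point. The pads swing forward as they close: fully open they stand 13 mm farther back than shut.
Start: joints at [-71.906, 4.979, 10.078, 95.1, 0, 90], TCP at [0.171, -0.523, 0.231] pointing down, gripper open.
Joint ranges: [-179.16, 179.16], [-48.56, 103.87], [-65.8, 70.77], [-126.05, 130.52], [-82.76, 87.17], [-180, 180]. Speed limits (degrees/s): [127.2, 127.2, 147.25, 180, 180, 180].

## Interface

Orientations are given as [roll, pitch, yaw] about the fixed x, y, z axes, in that order (R = Rz(yaw) Ry(pitch) Rx(roll)).
In Python, from workcell import * gives the robot as it stands.
- The arm moves only by the tool servo_tool, never from a script. Its argument "moves" is a list of rows, each a list of 4 numbers: the shift along the world's x, y, z in a scale on which 1.0 is 75 cm, then the turn about the world's z in a scale on which 1.0 is pi rad. A call has 1 to 20 rows; each row is the pose to reach, as a shift and turn from the pose commanded when the call began; what a row does not reach only later rows make up. A row lasts 1/12 s, in which the tool goes at most 41.7 mm and 7.16 degrees, less where a joint would pass 70% of its speed; a pose out of reach is approached as far as the arm can. Shift and turn numbers lie between -1 and 1, and a call with a number outside is refused. A call with a gripper value outside its range is refused whole. "claw" is the closure, from 0 (fully open) to 1 (shut), set as the call begins (left out, the last holds). The fingers move at their own pace and stop on an object; "force" is the grip in N (left out, the last holds). Time passes only in rows, so rows that repeat a pose let the fingers close. It gives the time, the measured TCP pose, the force, the opening and the grip force at its end, in the units of the state.
- get_obs(): the state, without advancing time (a new reading comes with each control period).
- camera(name): name is "scene" or "side" or "wrist"; returns the picture (420x560x3 uint8, red, green, blue); there is no depth.
- get_calibration(name): a dict with "fx", "fy", "cx", "cy" (pixels), "rvec" (rotation vector, rad) and "tvec" (3), from world to camera coordinates, as OpenCV has them; the wrist camera has in their place "tool_from_camera" (4x4, takes a point from camera to tool coordinates, whose origin is the TCP and whose axes are the flange's). Camera axes: x right, y down, z forward; pixel columns grow to the right and rows downward; lengths in m; the calibration is good to about 2 mm. A picture is of the moment at which its call begins: read the wrist's pose just before it. get_calibration takes no time and is no camera call.
- job_done(): hands the job in; it is judged then, once.
The state is a dict: "time": time; "q": joint angles; "qd": joint speeds; "joint_efforts": joint torques, N m; "ee_pos": TCP position; "tcp_rot": TCP orientation; "wrist_force": force on the tool from outside, world axes, zero at the start; "torque": the same for the moment, N m; "opening": finger opening in m; "grasp_force": force on a finger pad.
Only numpy, scipy, OpenCV 4.12 (cv2) and the standard library are available. Lean on these libraries where they do the work, as an engineer would, in place of code of your own. Each camera call takes 0.05 s, during which the arm holds its last target. There are 200 camera calls.

## Task

The four round turned knobs go back with the drawers they belong to: by order of size, the largest knob in the widest drawer, down to the smallest knob in the narrowest. Carry them over one by one and leave each standing upright on its foot on the floor of its drawer; leave the square furniture foot and the wax tin where they are.

Things in the scene. Friction and masses are not known exactly. Their poses are not given: they have to be found in the camera images.
- knob_tiny: The smallest of four round turned dark-wood drawer knobs, standing on its foot: head 28 mm in diameter, 32 mm tall overall. The head has its full diameter from 16 to 26 mm above the foot (grip there; it is domed above and waisted below); the flat foot is 21 mm across. Origin at the centre of the foot's underside, z up along the knob's axis. Loose.
- knob_small: The second smallest of four round turned dark-wood drawer knobs, standing on its foot: head 38 mm in diameter, 38 mm tall overall. The head has its full diameter from 19 to 30 mm above the foot (grip there; it is domed above and waisted below); the flat foot is 28 mm across. Origin at the centre of the foot's underside, z up along the knob's axis. Loose.
- knob_medium: The second largest of four round turned dark-wood drawer knobs, standing on its foot: head 48 mm in diameter, 44 mm tall overall. The head has its full diameter from 22 to 35 mm above the foot (grip there; it is domed above and waisted below); the flat foot is 36 mm across. Origin at the centre of the foot's underside, z up along the knob's axis. Loose.
- knob_large: The largest of four round turned dark-wood drawer knobs, standing on its foot: head 60 mm in diameter, 50 mm tall overall. The head has its full diameter from 25 to 40 mm above the foot (grip there; it is domed above and waisted below); the flat foot is 45 mm across. Origin at the centre of the foot's underside, z up along the knob's axis. Loose.
- drawer_tiny: The smallest (told by its width) of four open drawers fixed on the bench: wooden box 130 mm deep (x) and 68 mm wide (y) outside, walls 6 mm thick and 25 mm high, inside 118 x 56 mm, floor 6 mm thick; dark front board on its -x side 10 mm thick, 30 mm high, 74 mm wide. Origin: centre of the box's underside, at bench height; x from front to back, y along the width.
- drawer_small: The second smallest (told by its width) of four open drawers fixed on the bench: wooden box 130 mm deep (x) and 88 mm wide (y) outside, walls 6 mm thick and 25 mm high, inside 118 x 76 mm, floor 6 mm thick; dark front board on its -x side 10 mm thick, 30 mm high, 94 mm wide. Origin: centre of the box's underside, at bench height; x from front to back, y along the width.
- drawer_medium: The second largest (told by its width) of four open drawers fixed on the bench: wooden box 130 mm deep (x) and 112 mm wide (y) outside, walls 6 mm thick and 25 mm high, inside 118 x 100 mm, floor 6 mm thick; dark front board on its -x side 10 mm thick, 30 mm high, 118 mm wide. Origin: centre of the box's underside, at bench height; x from front to back, y along the width.
- drawer_large: The largest (told by its width) of four open drawers fixed on the bench: wooden box 130 mm deep (x) and 136 mm wide (y) outside, walls 6 mm thick and 25 mm high, inside 118 x 124 mm, floor 6 mm thick; dark front board on its -x side 10 mm thick, 30 mm high, 142 mm wide. Origin: centre of the box's underside, at bench height; x from front to back, y along the width.
- square_foot: Bystander: a square dark-wood furniture foot, 44 x 44 mm at the top, 34 x 34 mm at the bottom, 50 mm tall, loose; origin at the centre of its underside.
- wax_tin: Bystander: a round flat metal tin of wax, 64 mm in diameter, 34 mm tall, loose; origin at the centre of its underside.
There are look-alikes about, which are no part of the job. Leave any purple look-alike of the drawer_small alone. What is shaped like the knob_large but yellow is not meant.

How it is judged (in metres and radians):
At the end, for the whole second after the job is handed in: Each of the four knobs stands, released and at rest, on the floor of the drawer of its own size rank (foot's centre inside the drawer's inner outline, underside less than 10 mm above the bench), upright within 0.15 rad; the square foot and the wax tin are within 20 mm of where they began (x of knob_tiny in the frame of drawer_tiny between -0.059 and 0.059 m and y of knob_tiny in the frame of drawer_tiny between -0.028 and 0.028 m and z of knob_tiny in the frame of drawer_tiny below 0.01 m and angle between each of knob_tiny, knob_small, knob_medium, knob_large's own z axis and vertical below 0.15 rad and linear speed of each of knob_tiny, knob_small, knob_medium, knob_large below 0.02 m/s and angular speed of each of knob_tiny, knob_small, knob_medium, knob_large below 0.3 rad/s and x of knob_small in the frame of drawer_small between -0.059 and 0.059 m and y of knob_small in the frame of drawer_small between -0.038 and 0.038 m and z of knob_small in the frame of drawer_small below 0.01 m and x of knob_medium in the frame of drawer_medium between -0.059 and 0.059 m and y of knob_medium in the frame of drawer_medium between -0.05 and 0.05 m and z of knob_medium in the frame of drawer_medium below 0.01 m and x of knob_large in the frame of drawer_large between -0.059 and 0.059 m and y of knob_large in the frame of drawer_large between -0.062 and 0.062 m and z of knob_large in the frame of drawer_large below 0.01 m and distance of each of square_foot, wax_tin from where it was at the start of the episode below 0.02 m); the robot touches nothing.
It fails at once if the square furniture foot is shifted by more than 20 mm (distance of square_foot from where it was at the start of the episode above 0.02 m).
It fails at once if the wax tin is shifted by more than 20 mm (distance of wax_tin from where it was at the start of the episode above 0.02 m).
It also fails if it takes over 99 s, if anything falls off the work surface, if the arm or the gripper's body presses on something with over 40 N, if the wrist force passes 120 N, or if a joint passes its speed limit or range.

## Working session

There is one attempt and no reset: what is moved stays moved. The work goes in short steps, Python scripts to look and compute and a tool call to move; the robot and the scene stay as the last step left them, time stands still between calls to the robot, and variables do not carry over. Pictures are saved under pics/ and viewed, at most 14 in all, crops included, and the job is handed in when it is done.

Besides the shell and the picture viewer there is one more tool, called after ">>>" by a JSON object that holds its "api" and its "payload", one argument or row to a line. servo_tool: Moves the arm, as the interface text tells. Its arguments: {"type":"object","properties":{"moves":{"type":"array","items":{"type":"array","items":{"type":"number"}}},"claw":{"type":"number"},"force":{"type":"number"}},"required":["moves"]}

```bash
mkdir -p pics; python3 - <<'E'
from workcell import *
import cv2
for n in ["scene","side"]:
    im=camera(n); cv2.imwrite(f"pics/{n}0.png",im[:,:,::-1]); print(n,get_calibration(n))
o=get_obs();print(o['ee_pos'],o['tcp_rot'],o['time'],o['opening'])
E
```

```text
scene {'fx': 412.4667625374373, 'fy': 412.4667625374373, 'cx': 283.7700261102997, 'cy': 205.27796468897654, 'rvec': array([ 1.73644692,  1.56579178, -0.76979446]), 'tvec': array([-0.12212386, -0.30190428,  1.3738682 ])}
side {'fx': 536.8557952263214, 'fy': 536.8557952263214, 'cx': 279.3512161606745, 'cy': 198.24494832684442, 'rvec': array([ 2.10536363, -0.20380986,  0.09490149]), 'tvec': array([-0.53704886,  0.11785835,  1.20496206])}
[ 0.17076612 -0.5226036   0.2306457 ] [-1.79931544e+02  1.98908880e-04  1.80937521e+01] 0.1 0.08548695658559193
```

View pics/scene0.png

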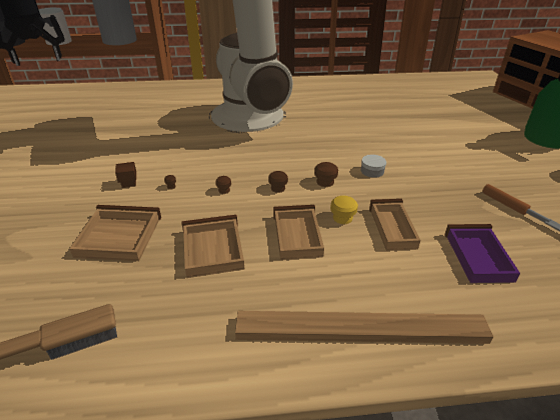

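View pics/side0.png

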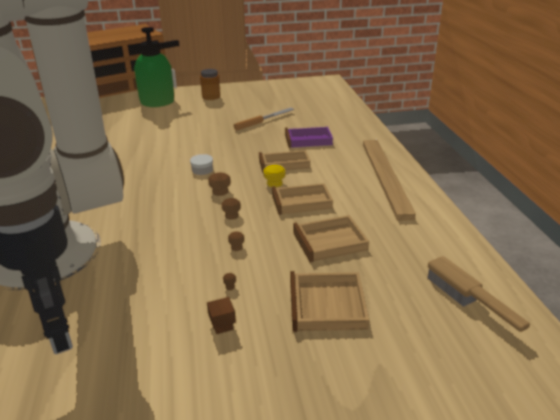

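The scene view shows the drawers left to right as large (115,233), medium (212,245), small (298,232), tiny (393,223), with the purple decoy at (482,252). The knobs are tiny (170,181), small (223,184), medium (278,180) and large (326,173). The foot is at (126,174), the tin at (373,165) and the yellow decoy at (343,208). The side view agrees.

```bash
cat > h.py <<'E'
import numpy as np, cv2
from workcell import *
def ray(n,u,v):
    c=get_calibration(n);R=cv2.Rodrigues(c['rvec'])[0];o=-R.T@c['tvec']
    d=R.T@np.array([(u-c['cx'])/c['fx'],(v-c['cy'])/c['fy'],1]);return o,d
def onplane(n,u,v,z):
    o,d=ray(n,u,v);return (o+d*(z-o[2])/d[2])
def proj(n,p):
    c=get_calibration(n);K=np.array([[c['fx'],0,c['cx']],[0,c['fy'],c['cy']],[0,0,1]])
    return cv2.projectPoints(np.array(p,float).reshape(-1,3),c['rvec'],c['tvec'],K,None)[0].reshape(-1,2)
def tri(a,b):
    (o,d),(p,e)=a,b
    s=np.linalg.lstsq(np.c_[d,-e],p-o,rcond=None)[0]; q=o+d*s[0];r=p+e*s[1];return (q+r)/2,np.linalg.norm(q-r)
def blobs(im,roi,T=75):
    x0,y0,x1,y1=roi;m=np.zeros(im.shape[:2],np.uint8)
    m[y0:y1,x0:x1]=(im[y0:y1,x0:x1].max(2)<T)*255
    n,_,s,c=cv2.connectedComponentsWithStats(m)
    return [(s[i],c[i]) for i in range(1,n) if s[i][4]>30]
E
python3 - <<'E'
from h import *
S=cv2.imread('pics/scene0.png');D=cv2.imread('pics/side0.png')
for T in (90,):
  for n,im,roi in(("scene",S,(105,155,345,200)),("side",D,(200,165,248,335))):
    for s,c in blobs(im,roi,T):
        u=s[0]+s[2]/2-.5
        print(n,s,c.round(1))
# drawer rim corners, scene (hand picked box): cast onto z=.025, plus front boards
for n,im,roi in(("scene",S,(75,195,430,255)),("side",D,(250,145,320,335))):
    for s,c in blobs(im,roi,75): print("front",n,s,c.round(1),onplane(n,*c,.02).round(3))
a=cv2.resize(S[195:285,60:430],None,fx=2.15,fy=2.15,interpolation=cv2.INTER_CUBIC)
b=cv2.resize(D[140:335,195:375],None,fx=2,fy=2,interpolation=cv2.INTER_CUBIC)
o=np.zeros((a.shape[0]+b.shape[0],800,3),np.uint8);o[:a.shape[0],:a.shape[1]]=a;o[a.shape[0]:,:b.shape[1]]=b
cv2.imwrite('pics/crop.png',o);print(o.shape)
E
```

```text
scene [116 162  20  26 450] [125.9 174.4]
scene [315 162  23  26 461] [325.4 173.8]
scene [269 171  19  22 322] [277.6 181. ]
scene [165 175  11  14 123] [169.9 181.4]
scene [216 176  15  18 216] [223.1 184.2]
side [210 178  19  17 229] [219.6 186.3]
side [223 203  17  16 191] [231.3 210.2]
side [229 237  14  14 134] [235.9 242.7]
side [224 277  11  13 113] [229.3 282.2]
side [208 306  27  28 441] [222.  320.9]
front scene [369 199  34  13 122] [383.7 201.7] [0.544 0.297 0.02 ]
front scene [ 96 205  65  15 245] [128.8 208.2] [ 0.512 -0.284  0.02 ]
front scene [273 205  42  15 155] [293.  207.9] [0.547 0.085 0.02 ]
front scene [182 215  55  11 199] [208.7 219.7] [ 0.571 -0.103  0.02 ]
front scene [234 235   5  20  48] [235.9 246.7] [ 0.663 -0.046  0.02 ]
front side [295 230  17  30  83] [304.3 246.9] [ 0.577 -0.133  0.02 ]
front side [293 320   4  11  41] [294.5 324.9] [ 0.507 -0.36   0.02 ]
(584, 800, 3)
```

View pics/crop.png

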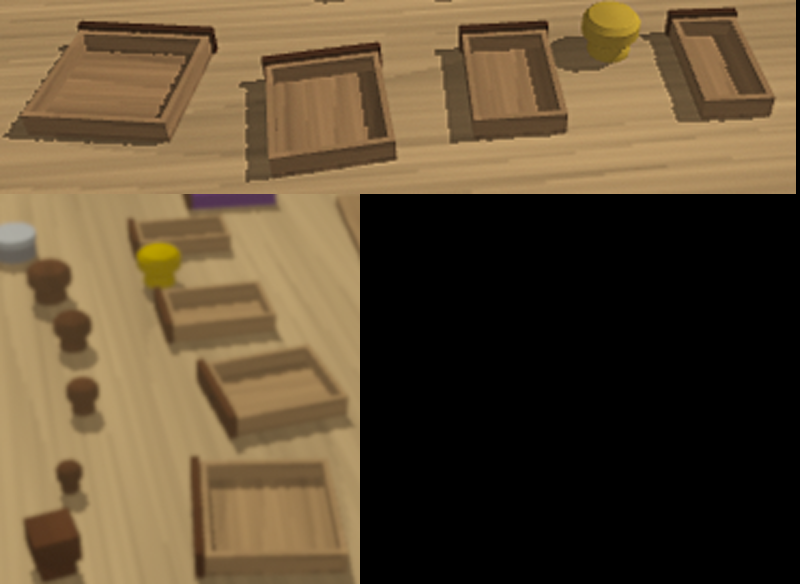

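```bash
python3 - <<'E'
from h import *
K={'tiny':((170,181.4),(229.3,282.2),.032),'small':((223,184.2),(235.9,242.7),.038),'medium':((278,181),(231.3,210.2),.044),'large':((326,174),(219.4,186.3),.05),'foot':((125.9,174.4),(222,320.9),.05)}
for k,(a,b,h) in K.items():
    t,e=tri(ray('scene',*a),ray('side',*b))
    print(k,onplane('scene',*a,.55*h)[:2].round(3),onplane('side',*b,.6*h)[:2].round(3),t.round(3),round(e,4))
print('tin',onplane('scene',373,160,.034).round(3),'yellow',onplane('scene',344,203,.032).round(3))
C={'large':[(80,23),(214,29),(24,118),(168,126)],'medium':[(263,58),(380,45),(268,160),(394,143)],
'small':[(460,27),(547,22),(474,124),(566,117)],'tiny':[(668,14),(736,10),(706,105),(772,97)]}
for k,c in C.items():
    P=np.array([onplane('scene',60+x/2.15,195+y/2.15,z)[:2] for (x,y),z in zip(c,(.03,.03,.025,.025))])
    f=(P[0]+P[1])/2;b=(P[2]+P[3])/2;d=b-f;L=np.linalg.norm(d);w=P[1]-P[0];w2=P[3]-P[2]
    print(k,P.round(3).tolist(),'L',L.round(3),'w',np.linalg.norm(w).round(3),np.linalg.norm(w2).round(3),'ctr',(b-d/L*.065).round(3),'yaw',np.degrees([np.arctan2(d[1],d[0]),np.arctan2(-w[0],w[1]),np.arctan2(-w2[0],w2[1])]).round(1))
E
```

```text
tiny [ 0.407 -0.205] [ 0.404 -0.217] [ 0.404 -0.207  0.013] 0.0042
small [ 0.437 -0.074] [ 0.432 -0.091] [ 0.432 -0.076  0.015] 0.0053
medium [0.441 0.061] [0.437 0.039] [0.436 0.06  0.017] 0.0074
large [0.426 0.184] [0.419 0.154] [0.418 0.184 0.018] 0.0087
foot [ 0.38  -0.314] [ 0.38  -0.334] [ 0.377 -0.319  0.021] 0.0097
tin [0.381 0.317 0.034] yellow [0.556 0.2   0.032]
large [[0.51, -0.351], [0.533, -0.212], [0.646, -0.369], [0.67, -0.236]] L 0.138 w 0.141 0.135 ctr [ 0.594 -0.292] yaw [ -8.8  -9.7 -10.1]
medium [[0.586, -0.157], [0.577, -0.042], [0.722, -0.142], [0.712, -0.032]] L 0.136 w 0.116 0.11 ctr [ 0.652 -0.093] yaw [5.3 4.7 5.2]
small [[0.555, 0.041], [0.555, 0.132], [0.695, 0.041], [0.694, 0.127]] L 0.14 w 0.091 0.086 ctr [0.629 0.085] yaw [-1.  -0.2  0.6]
tiny [[0.553, 0.263], [0.553, 0.337], [0.691, 0.261], [0.686, 0.328]] L 0.135 w 0.075 0.066 ctr [0.623 0.297] yaw [-2.3 -0.   4.1]
```

The manual's scale: shifts go in shares of 75 cm and turns go in shares of pi rad. Converting my numbers, 31.5 cm / 75 = 0.42, 23.5 cm / 75 = 0.3133, 1.255 rad / 3.1416 = 0.3995.

>>> {"api": "servo_tool", "payload": {
  "moves": [
    [0.3133,0.42,-0.04,0.3995],
    [0.3133,0.42,-0.04,0.3995],
    [0.3133,0.42,-0.04,0.3995],
    [0.3133,0.42,-0.04,0.3995],
    [0.3133,0.42,-0.04,0.3995],
    [0.3133,0.42,-0.04,0.3995],
    [0.3133,0.42,-0.04,0.3995],
    [0.3133,0.42,-0.04,0.3995],
    [0.3133,0.42,-0.04,0.3995],
    [0.3133,0.42,-0.04,0.3995],
    [0.3133,0.42,-0.04,0.3995],
    [0.3133,0.42,-0.04,0.3995],
    [0.3133,0.42,-0.04,0.3995],
    [0.3133,0.42,-0.04,0.3995],
    [0.3133,0.42,-0.04,0.3995]
  ],
  "claw": 0,
  "force": 30
}}

```text
time: 1.35
ee_pos: [0.4053, -0.2087, 0.2014]
tcp_rot: [-180.0, 0.0, 89.8]
wrist_force: [-0.2, -0.3, -0.2]
opening: 0.0853
grasp_force: 0.0
```

```bash
python3 - <<'E'
from h import *
o=get_obs();im=camera('wrist');cv2.imwrite('pics/w1.png',im[:,:,::-1]);c=get_calibration('wrist');print(c,o['ee_pos'],o['tcp_rot'],o['q'])
E
```

```text
{'fx': 326.44068047461246, 'fy': 326.44068047461246, 'cx': 280.9177597446911, 'cy': 210.45191480803885, 'tool_from_camera': array([[ 3.46505428e-04, -9.61854218e-01, -2.73562320e-01,
         7.06671894e-02],
       [ 9.99999408e-01,  5.12403420e-05,  1.08647815e-03,
        -1.82575818e-03],
       [-1.03101616e-03, -2.73562535e-01,  9.61853667e-01,
        -1.42346002e-01],
       [ 0.00000000e+00,  0.00000000e+00,  0.00000000e+00,
         1.00000000e+00]])} [ 0.40529985 -0.20870622  0.20135435] [-1.79999366e+02  8.36142575e-03  8.98325728e+01] [-2.72410398e+01 -8.38732306e+00 -6.29164827e+00  9.20924337e+01
 -7.73374944e-03  6.29263872e+01]
```

View pics/w1.png

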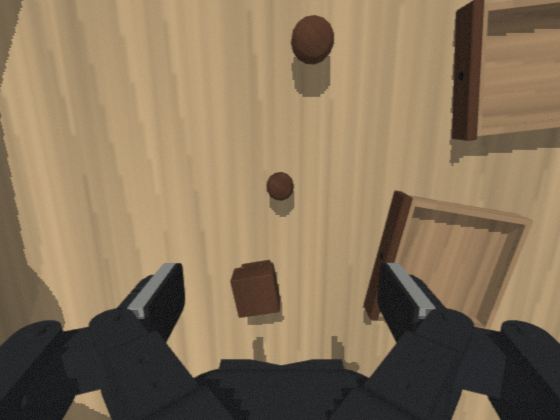

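The wrist view shows the tiny knob at (280,186), the small knob at (313,40) and the square foot at (255,290).

```bash
cat >> h.py <<'E'
from scipy.spatial.transform import Rotation
def wplane(o,u,v,z):
    c=get_calibration('wrist');M=c['tool_from_camera'];R=Rotation.from_euler('xyz',o['tcp_rot'],degrees=True).as_matrix()
    d=R@M[:3,:3]@np.array([(u-c['cx'])/c['fx'],(v-c['cy'])/c['fy'],1]);p=R@M[:3,3]+o['ee_pos'];return p+d*(z-p[2])/d[2]
def wblobs(o,im,z):
    for s,c in blobs(im,(60,0,500,260),85):
        if s[4]>300: print(s,c.round(1),wplane(o,*c,z).round(4))
E
python3 - <<'E'
from h import *
o=get_obs();im=cv2.imread('pics/w1.png')
wblobs(o,im,.021)
for c,z in (((280,185.5),.021),((313,39),.025)): print(wplane(o,*c,z).round(4))
for q in ((255,268),(255,310)): print(wplane(o,*q,.05).round(3))
E
```

```text
[ 452    0   32  141 3459] [466.5  70.8] [ 0.5743 -0.0971  0.021 ]
[ 292   24   41   41 1103] [312.2  45.7] [ 0.4323 -0.0759  0.021 ]
[267 173  26  28 527] [279.9 186.9] [ 0.4029 -0.2051  0.021 ]
[ 376  191   36   69 1250] [393.9 226.1] [ 0.5216 -0.2471  0.021 ]
[ 0.403  -0.2037  0.021 ]
[ 0.4325 -0.0713  0.025 ]
[ 0.378 -0.28   0.05 ]
[ 0.377 -0.327  0.05 ]
```

Converted, -19.8 cm / 75 = -0.264, -0.25 cm / 75 = -0.0033.

>>> {"api": "servo_tool", "payload": {
  "moves": [
    [-0.0033,0.0053,-0.0533,0],
    [-0.0033,0.0053,-0.1067,0],
    [-0.0033,0.0053,-0.16,0],
    [-0.0033,0.0053,-0.2,0],
    [-0.0033,0.0053,-0.2267,0],
    [-0.0033,0.0053,-0.2467,0],
    [-0.0033,0.0053,-0.26,0],
    [-0.0033,0.0053,-0.264,0],
    [-0.0033,0.0053,-0.264,0],
    [-0.0033,0.0053,-0.264,0]
  ]
}}

```text
time: 2.23
ee_pos: [0.4037, -0.2043, 0.0042]
tcp_rot: [179.9, 0.0, 90.0]
wrist_force: [-0.0, -0.3, -0.2]
opening: 0.0853
grasp_force: 0.0
```

>>> {"api": "servo_tool", "payload": {
  "moves": [
    [0,0,0,0],
    [0,0,0,0],
    [0,0,0,0],
    [0,0,0,0],
    [0,0,0,0],
    [0,0,0,0],
    [0,0,0,0],
    [0,0,0,0],
    [0,0,0,0],
    [0,0,0,0],
    [0,0,0,0],
    [0,0,0,0]
  ],
  "claw": 1,
  "force": 30
}}

```text
time: 3.23
ee_pos: [0.4035, -0.2039, 0.0037]
tcp_rot: [180.0, 0.0, 90.0]
wrist_force: [-1.0, 0.3, 6.4]
opening: 0.0261
grasp_force: 29.5
```

Converted, 50 cm / 75 = 0.6667, 48 cm / 75 = 0.64.

>>> {"api": "servo_tool", "payload": {
  "moves": [
    [0,0,0.0267,0],
    [0,0,0.0667,0],
    [0,0,0.1067,0],
    [0,0,0.16,0],
    [0.0267,0.0533,0.16,0],
    [0.0467,0.1067,0.16,0],
    [0.0667,0.16,0.16,0],
    [0.0933,0.2133,0.16,0],
    [0.12,0.26,0.16,0],
    [0.14,0.3067,0.16,0],
    [0.16,0.3533,0.16,0],
    [0.18,0.4,0.16,0],
    [0.2,0.4467,0.16,0],
    [0.2267,0.4933,0.16,0],
    [0.2467,0.5467,0.16,0],
    [0.2667,0.6,0.16,0],
    [0.28,0.64,0.16,0],
    [0.292,0.6667,0.16,0],
    [0.292,0.6667,0.16,0],
    [0.292,0.6667,0.16,0]
  ]
}}

```text
time: 4.9
ee_pos: [0.6221, 0.2972, 0.1218]
tcp_rot: [-179.9, 0.0, 90.1]
wrist_force: [-0.1, -0.3, 0.8]
opening: 0.0262
grasp_force: 29.7
```

```bash
python3 - <<'E'
from h import *
o=get_obs();im=camera('wrist');s=camera('scene')
cv2.imwrite('pics/w2.png',np.vstack([im,s])[:,:,::-1][0:840:1]);cv2.imwrite('pics/w2.png',cv2.resize(np.hstack([im,s])[:,:,::-1],(800,300),interpolation=cv2.INTER_AREA));print(o['ee_pos'],o['tcp_rot'],o['q'])
E
```

```text
[0.62207338 0.29723909 0.12184637] [-1.79905596e+02  4.91252796e-02  9.00997477e+01] [ 2.55409769e+01  2.39044450e+01  2.07041405e+01  8.69060485e+01
 -3.80670861e-03  1.15441273e+02]
```

View pics/w2.png

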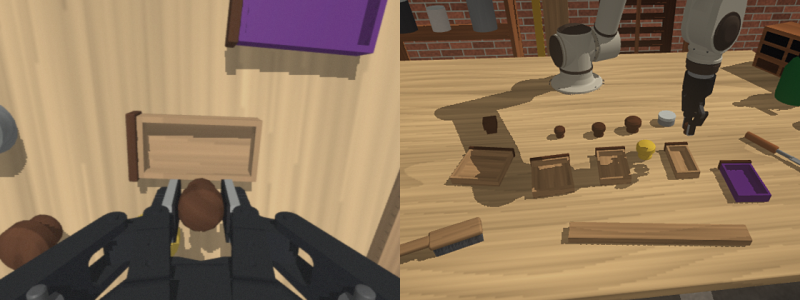

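The tiny knob is held upright, and its drawer is just ahead in the wrist picture, with rim corners in the shrunken view near (139,114), (261,119), (256,185) and (134,181).

```bash
python3 - <<'E'
from h import *
o=get_obs()
P=np.array([wplane(o,u*1.4,v*1.4,.025)[:2] for u,v in((139,114),(261,119),(256,185),(134,181))]);print(P.round(3),P.mean(0).round(4))
E
```

```text
[[0.557 0.337]
 [0.683 0.331]
 [0.682 0.258]
 [0.546 0.262]] [0.6171 0.297 ]
```

Converted, -11.1 cm / 75 = -0.148, -10.9 cm / 75 = -0.1453.

>>> {"api": "servo_tool", "payload": {
  "moves": [
    [-0.004,0,-0.04,0],
    [-0.004,0,-0.08,0],
    [-0.004,0,-0.1133,0],
    [-0.004,0,-0.1333,0],
    [-0.004,0,-0.1413,0],
    [-0.004,0,-0.1453,0],
    [-0.004,0,-0.148,0],
    [-0.004,0,-0.148,0],
    [-0.004,0,-0.148,0],
    [-0.004,0,-0.148,0]
  ]
}}

```text
time: 5.83
ee_pos: [0.6199, 0.2964, 0.0136]
tcp_rot: [179.9, -0.0, 90.0]
wrist_force: [0.6, 0.1, -0.1]
opening: 0.0261
grasp_force: 29.7
```

Converted, 11 cm / 75 = 0.1467, 9 cm / 75 = 0.12.

>>> {"api": "servo_tool", "payload": {
  "moves": [
    [0,0,0,0],
    [0,0,0,0],
    [0,0,0,0],
    [0,0,0,0],
    [0,0,0,0],
    [0,0,0,0],
    [0,0,0.0067,0],
    [0,0,0.02,0],
    [0,0,0.04,0],
    [0,0,0.08,0],
    [0,0,0.12,0],
    [0,0,0.1467,0],
    [0,0,0.1467,0]
  ],
  "claw": 0.5
}}

```text
time: 6.92
ee_pos: [0.6212, 0.2971, 0.1293]
tcp_rot: [179.6, -0.2, 90.0]
wrist_force: [-0.4, 0.5, 1.4]
opening: 0.0426
grasp_force: 0.0
```

Converted, -37 cm / 75 = -0.4933, -32 cm / 75 = -0.4267.

>>> {"api": "servo_tool", "payload": {
  "moves": [
    [-0.0533,-0.1067,0.08,0],
    [-0.1067,-0.2133,0.08,0],
    [-0.16,-0.32,0.08,0],
    [-0.2133,-0.4267,0.08,0],
    [-0.2507,-0.4933,0.08,0],
    [-0.2507,-0.4933,0.08,0],
    [-0.2507,-0.4933,0.08,0],
    [-0.2507,-0.4933,0.08,0],
    [-0.2507,-0.4933,0.08,0],
    [-0.2507,-0.4933,0.08,0],
    [-0.2507,-0.4933,0.08,0],
    [-0.2507,-0.4933,0.08,0],
    [-0.2507,-0.4933,0.08,0],
    [-0.2507,-0.4933,0.08,0]
  ],
  "claw": 0
}}

```text
time: 8.08
ee_pos: [0.4318, -0.0731, 0.1823]
tcp_rot: [180.0, -0.0, 90.0]
wrist_force: [0.0, 0.5, -0.1]
opening: 0.0852
grasp_force: 0.0
```

```bash
python3 - <<'E'
from h import *
o=get_obs();im=camera('wrist');s=camera('scene')
cv2.imwrite('pics/w3.png',np.hstack([cv2.resize(im,(400,300)),cv2.resize(s[150:300,300:500],(400,300))])[:,:,::-1]);print(o['ee_pos'],o['tcp_rot'])
wblobs(o,im,.024)
E
```

```text
[ 0.43178822 -0.07305131  0.18229399] [ 1.79987968e+02 -1.31434563e-02  9.00363563e+01]
[ 409    0   30   70 1561] [423.4  33.6] [0.5485 0.0649 0.024 ]
[ 258    2   58   67 2866] [287.   36.2] [0.4353 0.0628 0.024 ]
[ 418  160   24  100 2079] [429.  209.7] [ 0.5721 -0.087   0.024 ]
[263 176  39  40 771] [283.1 200.7] [ 0.4324 -0.0782  0.024 ]
```

View pics/w3.png

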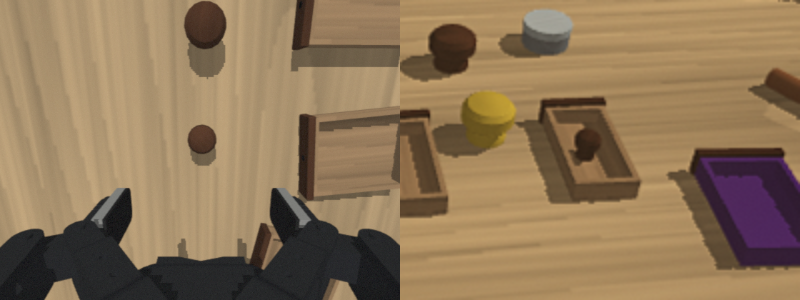

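The scene crop shows the tiny knob upright in its drawer. In the wrist half the small knob's head is at about (202,138).

Converted, -17.7 cm / 75 = -0.236, -17.4 cm / 75 = -0.232.

>>> {"api": "servo_tool", "payload": {
  "moves": [
    [0.0007,0,-0.0533,0],
    [0.0007,0,-0.1067,0],
    [0.0007,0,-0.16,0],
    [0.0007,0,-0.2,0],
    [0.0007,0,-0.22,0],
    [0.0007,0,-0.232,0],
    [0.0007,0,-0.236,0],
    [0.0007,0,-0.236,0],
    [0.0007,0,-0.236,0],
    [0.0007,0,-0.236,0]
  ]
}}

```text
time: 9.02
ee_pos: [0.4328, -0.0738, 0.0066]
tcp_rot: [179.9, 0.0, 90.0]
wrist_force: [0.1, -1.5, 0.2]
opening: 0.0855
grasp_force: 0.0
```

>>> {"api": "servo_tool", "payload": {
  "moves": [
    [0,0,0,0],
    [0,0,0,0],
    [0,0,0,0],
    [0,0,0,0],
    [0,0,0,0],
    [0,0,0,0],
    [0,0,0,0],
    [0,0,0,0],
    [0,0,0,0],
    [0,0,0,0]
  ],
  "claw": 1
}}

```text
time: 9.85
ee_pos: [0.432, -0.0739, 0.0057]
tcp_rot: [180.0, 0.0, 90.0]
wrist_force: [-0.9, -0.3, 5.9]
opening: 0.0367
grasp_force: 29.9
```

Converted, 19.4 cm / 75 = 0.2587, 15.9 cm / 75 = 0.212.

>>> {"api": "servo_tool", "payload": {
  "moves": [
    [0,0,0.0267,0],
    [0,0,0.0667,0],
    [0,0,0.1067,0],
    [0,0,0.16,0],
    [0.04,0.0333,0.16,0],
    [0.08,0.0667,0.16,0],
    [0.12,0.1,0.16,0],
    [0.16,0.1333,0.16,0],
    [0.2,0.1667,0.16,0],
    [0.24,0.2,0.16,0],
    [0.2587,0.212,0.16,0],
    [0.2587,0.212,0.16,0],
    [0.2587,0.212,0.16,0]
  ]
}}

```text
time: 10.93
ee_pos: [0.6258, 0.0858, 0.124]
tcp_rot: [-179.9, 0.0, 90.1]
wrist_force: [-0.3, 0.4, 0.5]
opening: 0.0363
grasp_force: 30.4
```

```bash
python3 - <<'E'
from h import *
o=get_obs();im=camera('wrist');cv2.imwrite('pics/w4.png',im[:,:,::-1]);print(o['ee_pos'],o['tcp_rot'],o['opening'])
E
```

```text
[0.6258204  0.08577403 0.12396388] [-1.79883055e+02  1.90057514e-02  9.00631236e+01] 0.03629503167047559
```

View pics/w4.png

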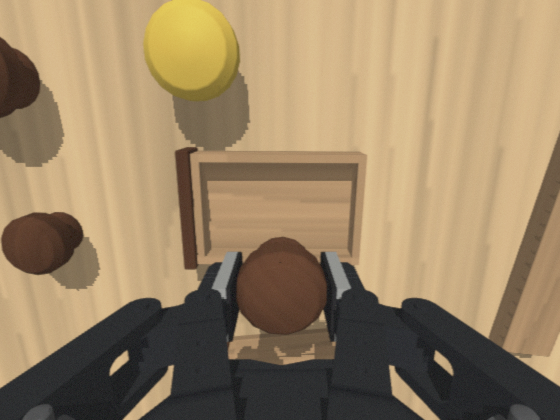

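```bash
python3 - <<'E'
from h import *
o=get_obs()
for u,v in((193,152),(366,152),(363,157),(362,262),(196,262),(280,345)): print(wplane(o,u,v,.025).round(3))
E
```

```text
[0.559 0.131 0.025]
[0.686 0.132 0.025]
[0.684 0.128 0.025]
[0.689 0.044 0.025]
[0.555 0.044 0.025]
[ 0.623 -0.035  0.025]
```

The small knob hangs upright over its drawer, whose rim spans (193,152) to (362,262). The drawer centre is about (0.623, 0.088).

Converted, -11.3 cm / 75 = -0.1507, -11.1 cm / 75 = -0.148.

>>> {"api": "servo_tool", "payload": {
  "moves": [
    [-0.0027,0.0013,-0.04,0],
    [-0.0027,0.0013,-0.08,0],
    [-0.0027,0.0013,-0.1133,0],
    [-0.0027,0.0013,-0.1333,0],
    [-0.0027,0.0013,-0.144,0],
    [-0.0027,0.0013,-0.148,0],
    [-0.0027,0.0013,-0.1507,0],
    [-0.0027,0.0013,-0.1507,0],
    [-0.0027,0.0013,-0.1507,0],
    [-0.0027,0.0013,-0.1507,0],
    [-0.0027,0.0013,-0.1507,0]
  ]
}}

```text
time: 11.9
ee_pos: [0.6243, 0.0863, 0.0132]
tcp_rot: [179.9, -0.0, 90.0]
wrist_force: [-0.4, 0.5, -0.0]
opening: 0.0367
grasp_force: 30.4
```

Converted, 11 cm / 75 = 0.1467, 9 cm / 75 = 0.12.

>>> {"api": "servo_tool", "payload": {
  "moves": [
    [0,0,0,0],
    [0,0,0,0],
    [0,0,0,0],
    [0,0,0,0],
    [0,0,0,0],
    [0,0,0,0],
    [0,0,0.0067,0],
    [0,0,0.02,0],
    [0,0,0.04,0],
    [0,0,0.08,0],
    [0,0,0.12,0],
    [0,0,0.1467,0],
    [0,0,0.1467,0]
  ],
  "claw": 0.35
}}

```text
time: 12.98
ee_pos: [0.6259, 0.0865, 0.1289]
tcp_rot: [179.5, -0.1, 90.0]
wrist_force: [0.7, 0.4, 1.1]
opening: 0.0554
grasp_force: 0.0
```

Converted, -19.1 cm / 75 = -0.2547, -2.5 cm / 75 = -0.0333.

>>> {"api": "servo_tool", "payload": {
  "moves": [
    [-0.0533,-0.0067,0.08,0],
    [-0.1067,-0.0133,0.08,0],
    [-0.16,-0.02,0.08,0],
    [-0.2133,-0.0267,0.08,0],
    [-0.2547,-0.0333,0.08,0],
    [-0.2547,-0.0333,0.08,0],
    [-0.2547,-0.0333,0.08,0],
    [-0.2547,-0.0333,0.08,0],
    [-0.2547,-0.0333,0.08,0]
  ],
  "claw": 0
}}

```text
time: 13.73
ee_pos: [0.4338, 0.0613, 0.1825]
tcp_rot: [180.0, -0.0, 90.0]
wrist_force: [0.5, 0.2, 0.2]
opening: 0.0851
grasp_force: 0.0
```

```bash
python3 - <<'E'
from h import *
o=get_obs();im=camera('wrist');s=camera('scene')
cv2.imwrite('pics/w5.png',np.hstack([cv2.resize(im,(400,300)),cv2.resize(s[150:300,200:400],(400,300))])[:,:,::-1]);print(o['ee_pos'],o['tcp_rot'])
wblobs(o,im,.028)
E
```

```text
[0.43379755 0.06134095 0.18245635] [ 1.79960450e+02 -6.18582664e-03  8.99984755e+01]
[ 227   22   73   68 2640] [263.   61.9] [0.4174 0.1768 0.028 ]
[ 393  116   31  103 2011] [407.2 165. ] [0.5473 0.0906 0.028 ]
[463 148  37  42 923] [480.3 171.3] [0.6149 0.0848 0.028 ]
[ 259  171   50   52 1733] [284.3 198.7] [0.4356 0.0591 0.028 ]
```

View pics/w5.png

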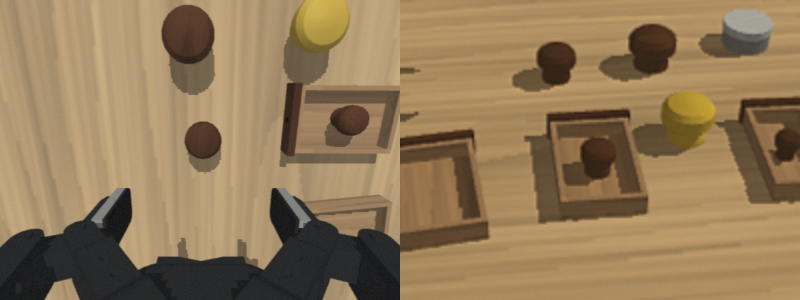

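The small knob stands upright in its drawer. The medium knob's head is at (203,139) in the wrist half.

Converted, -17.6 cm / 75 = -0.2347, 0.15 cm / 75 = 0.002.

>>> {"api": "servo_tool", "payload": {
  "moves": [
    [0.002,0,-0.0533,0],
    [0.002,0,-0.1067,0],
    [0.002,0,-0.16,0],
    [0.002,0,-0.2,0],
    [0.002,0,-0.22,0],
    [0.002,0,-0.2307,0],
    [0.002,0,-0.2347,0],
    [0.002,0,-0.2347,0],
    [0.002,0,-0.2347,0],
    [0.002,0,-0.2347,0]
  ]
}}

```text
time: 14.67
ee_pos: [0.4354, 0.0613, 0.0076]
tcp_rot: [179.9, -0.0, 90.0]
wrist_force: [0.1, -0.1, 0.9]
opening: 0.0853
grasp_force: 0.0
```

>>> {"api": "servo_tool", "payload": {
  "moves": [
    [0,0,0,0],
    [0,0,0,0],
    [0,0,0,0],
    [0,0,0,0],
    [0,0,0,0],
    [0,0,0,0],
    [0,0,0,0],
    [0,0,0,0],
    [0,0,0,0],
    [0,0,0,0]
  ],
  "claw": 1
}}

```text
time: 15.5
ee_pos: [0.4346, 0.0612, 0.007]
tcp_rot: [179.9, -0.0, 90.0]
wrist_force: [-1.9, -0.1, 5.6]
opening: 0.0466
grasp_force: 30.6
```

Converted, 21.3 cm / 75 = 0.284, -15.3 cm / 75 = -0.204, 0.09 rad / 3.1416 = 0.0286.

>>> {"api": "servo_tool", "payload": {
  "moves": [
    [0,0,0.0267,0],
    [0,0,0.0667,0],
    [0,0,0.1067,0],
    [0,0,0.16,0],
    [0.04,-0.0333,0.16,0.0064],
    [0.08,-0.0667,0.16,0.0127],
    [0.12,-0.1,0.16,0.0191],
    [0.16,-0.1333,0.16,0.0255],
    [0.2,-0.1667,0.16,0.0286],
    [0.24,-0.1867,0.16,0.0286],
    [0.284,-0.204,0.16,0.0286],
    [0.284,-0.204,0.16,0.0286],
    [0.284,-0.204,0.16,0.0286]
  ]
}}

```text
time: 16.58
ee_pos: [0.6478, -0.0925, 0.1238]
tcp_rot: [-179.8, -0.0, 95.1]
wrist_force: [-0.5, -0.1, -1.0]
opening: 0.0467
grasp_force: 31.4
```

```bash
python3 - <<'E'
from h import *
o=get_obs();im=camera('wrist');cv2.imwrite('pics/w6.png',im[:,:,::-1]);print(o['ee_pos'],o['tcp_rot'],o['opening'])
E
```

```text
[ 0.64781137 -0.09254718  0.12376592] [-1.79803750e+02 -4.67788344e-02  9.50935305e+01] 0.046708296770850116
```

View pics/w6.png

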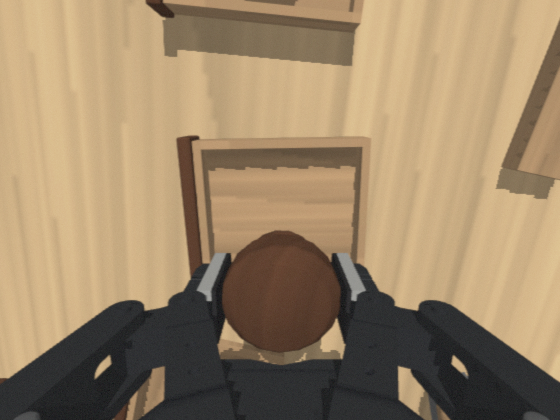

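The medium knob is upright and lined up with its drawer (far rim (194,140) to (370,138)), so I lower it.

Converted, -11.3 cm / 75 = -0.1507, -11.1 cm / 75 = -0.148.

>>> {"api": "servo_tool", "payload": {
  "moves": [
    [0,0,-0.04,0],
    [0,0,-0.08,0],
    [0,0,-0.1133,0],
    [0,0,-0.1333,0],
    [0,0,-0.144,0],
    [0,0,-0.148,0],
    [0,0,-0.1507,0],
    [0,0,-0.1507,0],
    [0,0,-0.1507,0],
    [0,0,-0.1507,0],
    [0,0,-0.1507,0]
  ]
}}

```text
time: 17.55
ee_pos: [0.6478, -0.0919, 0.0142]
tcp_rot: [179.9, 0.0, 95.2]
wrist_force: [0.2, -0.4, -1.2]
opening: 0.0462
grasp_force: 31.4
```

Converted, 11 cm / 75 = 0.1467, 9 cm / 75 = 0.12.

>>> {"api": "servo_tool", "payload": {
  "moves": [
    [0,0,0,0],
    [0,0,0,0],
    [0,0,0,0],
    [0,0,0,0],
    [0,0,0,0],
    [0,0,0,0],
    [0,0,0.0067,0],
    [0,0,0.02,0],
    [0,0,0.04,0],
    [0,0,0.08,0],
    [0,0,0.12,0],
    [0,0,0.1467,0],
    [0,0,0.1467,0]
  ],
  "claw": 0.22
}}

```text
time: 18.63
ee_pos: [0.6493, -0.0921, 0.1301]
tcp_rot: [179.5, 0.1, 95.2]
wrist_force: [0.3, -0.9, 1.5]
opening: 0.0664
grasp_force: 0.0
```

Converted, 27 cm / 75 = 0.36, 24 cm / 75 = 0.32, -0.09 rad / 3.1416 = -0.0286.

>>> {"api": "servo_tool", "payload": {
  "moves": [
    [-0.0333,0.04,0.08,0],
    [-0.0667,0.08,0.08,-0.0064],
    [-0.1,0.12,0.08,-0.0127],
    [-0.1333,0.16,0.08,-0.0191],
    [-0.1733,0.2,0.08,-0.0255],
    [-0.2133,0.24,0.08,-0.0286],
    [-0.2467,0.28,0.08,-0.0286],
    [-0.28,0.32,0.08,-0.0286],
    [-0.3067,0.36,0.08,-0.0286],
    [-0.3067,0.36,0.08,-0.0286],
    [-0.3067,0.36,0.08,-0.0286],
    [-0.3067,0.36,0.08,-0.0286]
  ],
  "claw": 0
}}

```text
time: 19.63
ee_pos: [0.4175, 0.1783, 0.1837]
tcp_rot: [179.9, -0.0, 90.1]
wrist_force: [0.0, -0.1, 0.0]
opening: 0.0854
grasp_force: 0.0
```

```bash
python3 - <<'E'
from h import *
o=get_obs();im=camera('wrist');s=camera('scene')
cv2.imwrite('pics/w7.png',np.hstack([cv2.resize(im,(400,300)),cv2.resize(s[150:300,150:350],(400,300))])[:,:,::-1]);print(o['ee_pos'],o['tcp_rot'])
wblobs(o,im,.032)
E
```

```text
[0.41746144 0.17827794 0.18373922] [ 1.79945348e+02 -4.10529424e-03  9.00710066e+01]
[ 415    2   38   99 2193] [433.1  51.5] [0.5412 0.3015 0.032 ]
[ 252  163   64   60 1723] [281.9 201.5] [0.417  0.1739 0.032 ]
[403 232  22  28 498] [413.3 246.8] [0.5443 0.1288 0.032 ]
```

View pics/w7.png

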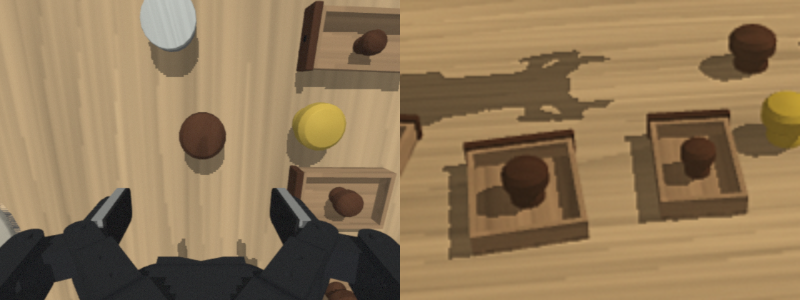

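Medium and small knobs stand upright. The large knob's head is at (202,135) in the wrist half, and the yellow decoy at (319,126) is clear of the fingers.

Converted, -17.5 cm / 75 = -0.2333, 0.25 cm / 75 = 0.0033.

>>> {"api": "servo_tool", "payload": {
  "moves": [
    [0.0007,0.0033,-0.0533,0],
    [0.0007,0.0033,-0.1067,0],
    [0.0007,0.0033,-0.1467,0],
    [0.0007,0.0033,-0.1867,0],
    [0.0007,0.0033,-0.2133,0],
    [0.0007,0.0033,-0.2267,0],
    [0.0007,0.0033,-0.2333,0],
    [0.0007,0.0033,-0.2333,0],
    [0.0007,0.0033,-0.2333,0],
    [0.0007,0.0033,-0.2333,0]
  ]
}}

```text
time: 20.57
ee_pos: [0.4189, 0.1809, 0.0098]
tcp_rot: [179.9, -0.0, 90.0]
wrist_force: [0.5, 0.5, -0.4]
opening: 0.0854
grasp_force: 0.0
```

>>> {"api": "servo_tool", "payload": {
  "moves": [
    [0,0,0,0],
    [0,0,0,0],
    [0,0,0,0],
    [0,0,0,0],
    [0,0,0,0],
    [0,0,0,0],
    [0,0,0,0],
    [0,0,0,0],
    [0,0,0,0],
    [0,0,0,0]
  ],
  "claw": 1,
  "force": 40
}}

```text
time: 21.4
ee_pos: [0.4184, 0.181, 0.0095]
tcp_rot: [179.9, -0.0, 90.0]
wrist_force: [-1.0, -1.0, 7.4]
opening: 0.0581
grasp_force: 42.8
```

Converted, -47.2 cm / 75 = -0.6293, 17.3 cm / 75 = 0.2307, -0.165 rad / 3.1416 = -0.0525.

>>> {"api": "servo_tool", "payload": {
  "moves": [
    [0,0,0.0267,0],
    [0,0,0.0667,0],
    [0,0,0.1067,0],
    [0,0,0.16,0],
    [0.0133,-0.04,0.16,-0.0032],
    [0.0307,-0.0867,0.16,-0.0064],
    [0.048,-0.1333,0.16,-0.0127],
    [0.0667,-0.18,0.16,-0.0191],
    [0.084,-0.2267,0.16,-0.0255],
    [0.1,-0.2733,0.16,-0.0318],
    [0.1173,-0.32,0.16,-0.0382],
    [0.1347,-0.3667,0.16,-0.0446],
    [0.152,-0.4133,0.16,-0.0525],
    [0.1693,-0.46,0.16,-0.0525],
    [0.1867,-0.5067,0.16,-0.0525],
    [0.204,-0.5533,0.16,-0.0525],
    [0.22,-0.6,0.16,-0.0525],
    [0.2307,-0.6293,0.16,-0.0525],
    [0.2307,-0.6293,0.16,-0.0525],
    [0.2307,-0.6293,0.16,-0.0525]
  ]
}}

```text
time: 23.07
ee_pos: [0.5907, -0.2924, 0.1275]
tcp_rot: [-179.9, -0.0, 80.4]
wrist_force: [-0.4, 1.4, -1.2]
opening: 0.0581
grasp_force: 43.8
```

```bash
python3 - <<'E'
from h import *
o=get_obs();im=camera('wrist');cv2.imwrite('pics/w8.png',im[:,:,::-1]);print(o['ee_pos'],o['tcp_rot'],o['opening'])
E
```

```text
[ 0.59068253 -0.29235314  0.12746602] [-1.79932557e+02 -2.42622386e-02  8.04488088e+01] 0.058119459491645126
```

View pics/w8.png

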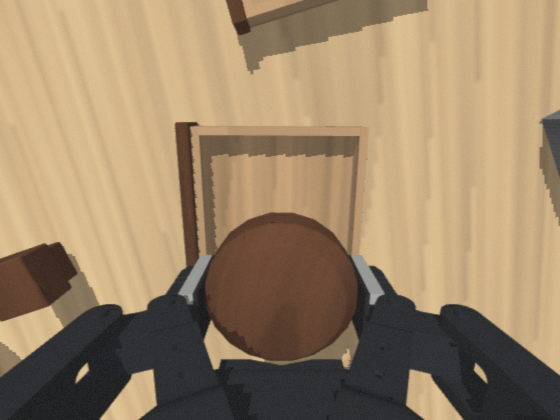

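The large knob is upright over its drawer (far rim (191,130) to (367,130)) and lined up.

Converted, -11.3 cm / 75 = -0.1507, -11.1 cm / 75 = -0.148.

>>> {"api": "servo_tool", "payload": {
  "moves": [
    [0,0,-0.04,0],
    [0,0,-0.08,0],
    [0,0,-0.1133,0],
    [0,0,-0.1333,0],
    [0,0,-0.144,0],
    [0,0,-0.148,0],
    [0,0,-0.1507,0],
    [0,0,-0.1507,0],
    [0,0,-0.1507,0],
    [0,0,-0.1507,0],
    [0,0,-0.1507,0]
  ]
}}

```text
time: 24.03
ee_pos: [0.5912, -0.2915, 0.0162]
tcp_rot: [179.9, 0.0, 80.5]
wrist_force: [-0.4, 0.4, -0.4]
opening: 0.0582
grasp_force: 43.8
```

Converted, -16 cm / 75 = -0.2133, 13 cm / 75 = 0.1733.

>>> {"api": "servo_tool", "payload": {
  "moves": [
    [0,0,0,0],
    [0,0,0,0],
    [0,0,0,0],
    [0,0,0,0],
    [0,0,0,0],
    [0,0,0,0],
    [0,0,0.0067,0],
    [0,0,0.02,0],
    [0,0,0.04,0],
    [0,0,0.08,0],
    [0,0,0.12,0],
    [0,0,0.1733,0],
    [0,0,0.2133,0],
    [0,0,0.2133,0],
    [-0.0533,0,0.2133,0],
    [-0.1067,0,0.2133,0],
    [-0.16,0,0.2133,0],
    [-0.2133,0,0.2133,0],
    [-0.2133,0,0.2133,0]
  ],
  "claw": 0.12
}}

```text
time: 25.62
ee_pos: [0.4253, -0.2907, 0.1766]
tcp_rot: [-179.9, 0.0, 80.4]
wrist_force: [-0.1, -0.2, -0.5]
opening: 0.0752
grasp_force: 0.0
```

```bash
python3 - <<'E'
from h import *
s=camera('scene');cv2.imwrite('pics/end.png',cv2.resize(s[145:285,60:440],(800,295))[:,:,::-1])
E
```

```text
(no output)
```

View pics/end.png

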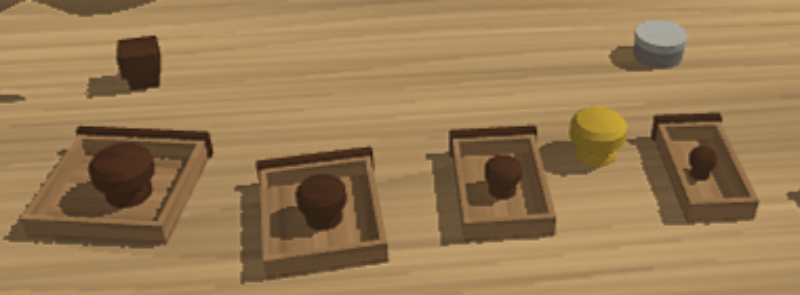

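All four knobs stand in their drawers and the bystanders look unmoved. I check that the large one is vertical before handing in.

```bash
python3 - <<'E'
from h import *
for k,x,y,h in(('L',.591,-.2915,.033),('M',.648,-.092,.03)):
    p=proj('scene',[[x,y,.009],[x,y,.006+h]]);print(k,((p-[60,145])*[800/380,295/140]).round(0).tolist())
s=camera('wrist');s2=camera('side')
cv2.imwrite('pics/end2.png',cv2.resize(s2[140:340,200:380],(540,600),interpolation=cv2.INTER_CUBIC)[:,:,::-1])
E
```

```text
L [[125.0, 190.0], [118.0, 167.0]]
M [[323.0, 215.0], [321.0, 194.0]]
```

View pics/end2.png

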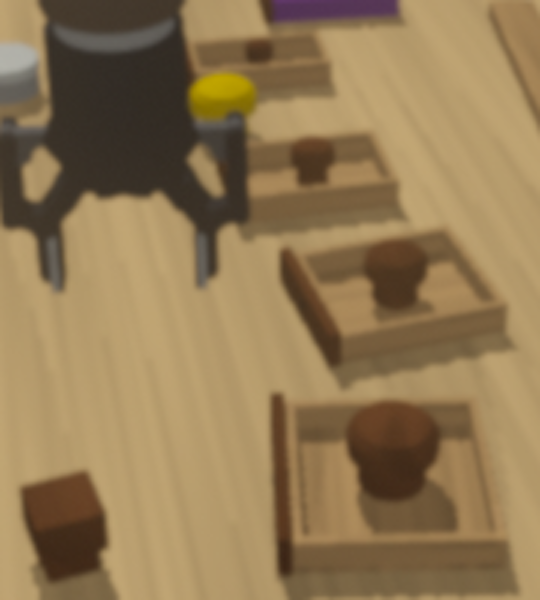

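The side view shows all of them upright, with the large knob at (393,450), and the lean in the scene view matches the predicted perspective.

```bash
python3 -c "
from workcell import *
print(job_done())"
```

```text
the job is handed in; nothing more can be done
None
```

All four knobs are standing upright in their matching drawers, with the square foot and wax tin not touched, and the job is handed in; no verdict came back, so success rests on the final camera check.

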